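# Get the black pot out from between the jars

## Robot

A 6-joint arm with a two-finger parallel gripper is mounted at the origin on the work surface. World frame = base frame: x ahead of the robot, y to its left, z up, the work surface at z = 0. Lengths are in m, angles in degrees, forces in N, time in s.
With the tool pointing down it reaches from about 0.3 to 0.75 m from the base axis. Payload 8.5 kg.
Tool frame: the origin (TCP) lies between the finger pads; the fingertips stand 8 mm ahead of it and the grasp point (between the pads) lies 11 mm behind it; y points along the fingers, z is the direction in which the jaws open and shut, and the axes are right-handed (so a half turn about y gives the same grasp; the last joint's range is limited). The gripper opens to 85 mm and grips with 20 to 120 N. Pads are 22 mm wide; open, the fingers measure 114 mm over their backs; the gripper's body (76 mm by 85 mm) begins 54 mm behind the grasp point. The pads swing forward as they close: fully open they stand 13 mm farther back than shut.
Start: joints at [-86.534, 21.807, 74.336, -0, 83.858, -12.336], TCP at [0.15, -0.529, 0.239] pointing down, gripper open.
Joint ranges: [-178.18, 178.18], [-50.72, 133.34], [12.68, 142.11], [-81.47, 261.47], [9.98, 163.14], [-165.26, 165.26]. Speed limits (degrees/s): [136.94, 136.94, 180, 180, 180, 180].

## Interface

Orientations are given as a 3x3 rotation matrix whose columns are the frame's x, y, z axes.
In Python, from rig import env, get_image gives the robot as it stands.
- The arm moves only by the tool move_arm, never from a script. Its argument "targets" is one flat list of numbers, 6 for each row, row after row: the shift along the tool's x, y, z in mm, then the turn, a rotation vector about the tool's x, y, z in rad. A call has exactly 5 rows; each row shifts and turns the commanded pose from where the row before left it, along the tool's axes as they then stand; what a row does not reach is not made up. A row lasts 1/8 s, in which the tool goes at most 62.5 mm and 10.7 degrees, less where a joint would pass 70% of its speed; a pose out of reach is approached as far as the arm can. A call is refused whole if a number of a shift passes 62.5 or a number of a turn 0.188, either way. A call with a gripper value outside its range is refused whole. "hand" is the opening, from -1 (shut) to 1 (fully open), so that 0 is half open, set as the call begins (left out, the last holds). The fingers move at their own pace and stop on an object; "squeeze" is the grip in N (left out, the last holds). Time passes only in rows, so rows that do not move let the fingers close, or fill a call up. It gives the time, the measured TCP pose, the force and the opening at its end, in the units of the state.
- env.observe(): the state, without advancing time (a new reading comes with each control period).
- get_image(name): name is "side" or "top"; returns a dict with "pixels" (480x640x3 uint8, red, green, blue), "z_map" (480x640 float32, m along the optical axis (not along the pixel's ray), 0 where there is no reading), "intrinsics" (3x3 intrinsics, pixels), "R" (3x3) and "t" (3): a world point X has camera coordinates R X + t. Camera axes: x right, y down, z forward; pixel columns grow to the right and rows downward; lengths in m; the calibration is good to about 2 mm. A picture is of the moment at which its call begins.
- env.close_job(): hands the job in, once; it reports no verdict.
The state is a dict: "time_s": time; "q": joint angles; "qvel": joint speeds; "joint_efforts": joint torques, N m; "position": TCP position; "tool_rot": TCP orientation; "ft_force": force on the tool from outside, world axes, zero at the start; "wrist_torque": the same for the moment, N m; "grip_width": finger opening in m.
Only numpy, scipy, OpenCV 4.12 (cv2) and the standard library are available. Lean on these libraries where they do the work, as an engineer would, in place of code of your own. Each camera call takes 0.05 s, during which the arm holds its last target.

## Task

The low black paint pot is hemmed in, in the plywood rack, between the tall jars with the blue and the yellow lid. Stand both tall jars in the grey side tray, then set the black pot on the middle of the white turntable, and then put each tall jar back in the very place in the rack that it came from. Keep the two jars and the pot upright all the time, and leave the green jar, the white casting, the tape roll and the sanding block where they are.

Things in the scene. Friction and masses are not known exactly. Their poses are not given: they have to be found in the camera images.
- blue_jar: A tall round paint jar, blue all over, with a ribbed blue screw lid, diameter 46 mm, 92 mm tall, the lid being the upper 30 mm, 125 to 240 g. It starts upright in the rack, at one end or the other of the row of three (which end varies). Origin: centre of its underside, z up.
- yellow_jar: A tall round paint jar, yellow all over, with a ribbed yellow screw lid, diameter 46 mm, 92 mm tall, the lid being the upper 30 mm, 125 to 240 g. It starts upright in the rack, at one end or the other of the row of three (which end varies). Origin: centre of its underside, z up.
- black_pot: The low round black paint pot with a ribbed black lid, diameter 46 mm, 36 mm tall, 55 to 115 g. It starts upright in the middle of the rack, between the tall jars with only 2 to 10 mm of gap to each, so that no finger fits beside it until both are out. Origin: centre of its underside, z up.
- rack: Fixed plywood channel, 210 mm long (x) by 72 mm wide (y), open above. Floor 6 mm thick; long side walls 6 mm thick, 60 mm apart inside, tops 46 mm above the table; end lips 12 mm above the table. The row runs along x: tall jars at about x = -52 and +52 mm, pot at about 0. The pot's top is 4 mm below the wall tops: grip it along x. Origin: centre of its underside, z up.
- tray: Fixed shallow grey plastic side tray, empty, 210 mm (its x axis) by 140 mm (its y axis), rim 14 mm high from the table, walls and floor 4 mm thick. Room for the two tall jars one behind the other along x. Origin: centre of its underside, z up.
- turntable: Fixed round white painting turntable on a black foot, diameter 124 mm, flat top 22 mm above the table, with a thin printed red ring, 62 mm across, about its middle. It does not turn. Origin: centre of its underside, z up; the pot belongs on the centre of the top.
- green_jar: Bystander: small round green jar with a green lid, diameter 40 mm, 64 mm tall, loose. Origin: centre of its underside.
- casting: Bystander: white ribbed plastic casting with five pockets, 90 x 36 mm, 18 mm high, loose. Origin: centre of its underside, x along its length.
- tape_roll: Bystander: tan roll of masking tape lying flat, diameter 58 mm, 19 mm high, loose. Origin: centre of its underside.
- sanding_block: Bystander: cork sanding block on a red sole, 66 x 36 mm, 24 mm high, loose. Origin: centre of its underside, x along its length.
Mind the look-alikes: they are no part of the job. Of the things like the yellow_jar, leave any that is pink; of the rest the smaller one is meant.

How it is judged:
By the outcome, as a careful person would: the job done as asked, in the order asked, and still so for the second after the job is handed in, with the robot touching nothing.
It also fails if it takes over 136 s, if anything falls off the work surface, if the arm or the gripper's body presses on something with over 40 N, if the wrist force passes 120 N, or if a joint passes its speed limit or range.

## Working session

There is one attempt and no reset: what is moved stays moved. The work goes in short steps, Python scripts to look and compute and a tool call to move; the robot and the scene stay as the last step left them, time stands still between calls to the robot, and variables do not carry over. Pictures are saved under pics/ and viewed, and the job is handed in when it is done.

Besides the shell and the picture viewer there is one more tool, called after ">>>" as name(argument=value, ...), one argument or row to a line, values as JSON. move_arm: Moves the arm, as the interface text tells. Its arguments: {"type":"object","properties":{"targets":{"type":"array"},"hand":{"type":"number"},"squeeze":{"type":"number"}},"required":["targets"]}

```bash
ls; mkdir -p pics; python3 - <<'E'
from rig import env, get_image
import cv2, numpy as np
s=env.observe()
for k,v in s.items(): print(k,np.round(v,3).tolist())
for n in ["top","side"]:
    d=get_image(n); cv2.imwrite(f"pics/{n}0.png",d["pixels"][:,:,::-1]); print(n,d["intrinsics"],d["R"],d["t"])
    np.savez(f"pics/{n}0.npz",**d)
E
```

```text
pics
time_s 0.0
q [-86.533, 21.843, 74.385, 0.0, 83.856, -12.334]
qvel [0.003, -0.093, 0.054, -0.106, 0.153, 0.015]
joint_efforts [0.001, -44.846, -23.128, -0.0, 0.005, 0.0]
position [0.15, -0.529, 0.239]
tool_rot [[-0.962, -0.0, 0.272], [-0.272, 0.001, -0.962], [-0.0, -1.0, -0.001]]
ft_force [-0.258, 0.599, -0.426]
wrist_torque [-0.028, -0.005, -0.01]
grip_width 0.085
top [[614.10876663   0.         319.15574266]
 [  0.         614.10876663 237.23518227]
 [  0.           0.           1.        ]] [[ 0.02471214 -0.99968176 -0.0050684 ]
 [-0.99283254 -0.02394919 -0.11708963]
 [ 0.11693098  0.00792561 -0.99310842]] [-0.05144731  0.49521033  1.28876949]
side [[516.30241967   0.         314.03202331]
 [  0.         516.30241967 242.32632678]
 [  0.           0.           1.        ]] [[-0.65216358 -0.75803037 -0.00852189]
 [-0.56340867  0.49218279 -0.66357123]
 [ 0.50720147 -0.42795568 -0.74806457]] [0.29784158 0.31130688 0.84349635]
```

View pics/top0.png

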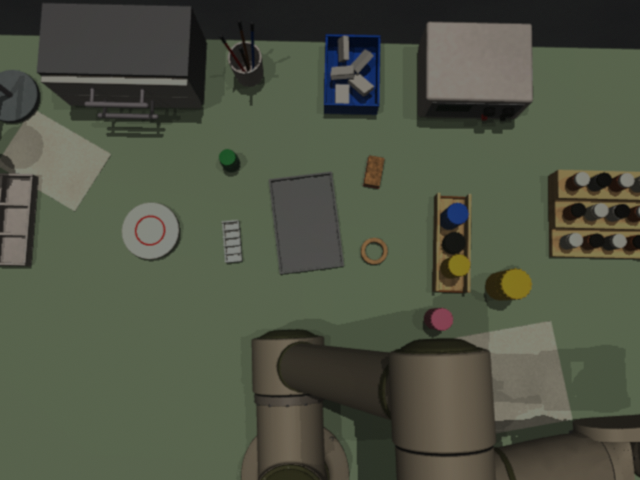

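View pics/side0.png

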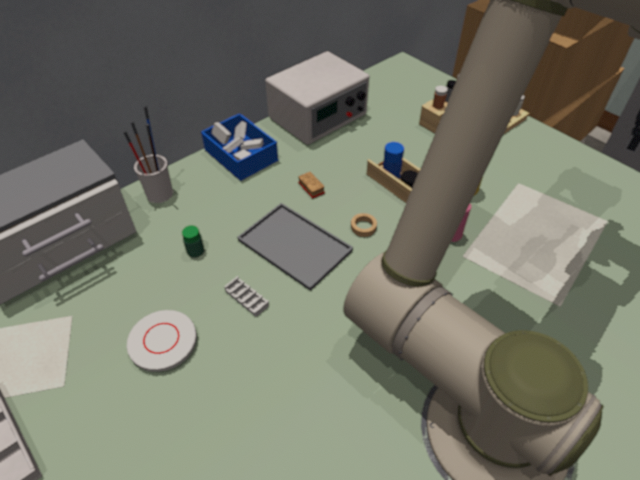

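The top view shows the blue jar at (457,214), the black pot at (454,243) and the yellow jar at (459,265), all in the rack. The big yellow look-alike is at (515,285) and the pink one at (440,320). The tray is around (306,223), the turntable at (150,231).

```bash
cat > h.py <<'E'
import numpy as np, cv2
def cloud(d):
    K=d["intrinsics"];z=d["z_map"];v,u=np.mgrid[0:480,0:640]
    P=np.stack([(u-K[0,2])/K[0,0]*z,(v-K[1,2])/K[1,1]*z,z],-1)
    W=(P-d["t"])@d["R"]; W[z==0]=np.nan
    return W
def topix(d,X):
    c=d["R"]@np.array(X)+d["t"]; p=d["intrinsics"]@c; return p[:2]/p[2]
def onplane(d,u,v,z):
    r=d["R"].T@np.linalg.inv(d["intrinsics"])@np.array([u,v,1]); C=-d["R"].T@d["t"]
    return C+r*(z-C[2])/r[2]
E
python3 - <<'E'
import numpy as np,cv2
from h import *
d=dict(np.load("pics/top0.npz")); W=cloud(d); im=d["pixels"]
def reg(u0,u1,v0,v1,lo,hi):
    w=W[v0:v1,u0:u1].reshape(-1,3); m=(w[:,2]>lo)&(w[:,2]<hi); return w[m],np.argwhere(m.reshape(v1-v0,u1-u0))[:,::-1]+[u0,v0]
for n,b in dict(blue=(440,475,198,232,.085,.12),yellow=(440,475,248,282,.085,.12),pot=(438,470,228,256,.03,.05),turn=(115,190,195,265,.015,.03),big=(490,540,262,310,.1,.25),pink=(425,460,305,335,.04,.2),green=(212,245,145,175,.055,.08)).items():
    w,p=reg(*b)
    (c,r)=cv2.minEnclosingCircle(w[:,:2].astype(np.float32)); print(n,len(w),"med z",np.median(w[:,2]).round(4),"circ",np.round(c,4),round(r,4),"mean",w.mean(0).round(4), "ext",w.min(0).round(3),w.max(0).round(3))
# rack walls & tray
for n,b in dict(rack=(428,478,188,300,.040,.052),tray=(262,350,165,282,.008,.02)).items():
    w,p=reg(*b); print(n,len(w),cv2.minAreaRect((w[:,:2]*1000).astype(np.float32)), np.median(w[:,2]))
for n,c in dict(rack=[(438,194),(468,194),(469,292),(435,292)],tray=[(271,179),(331,173),(342,266),(280,274)]).items():
    print(n,[onplane(d,*q,.01)[:2].round(3).tolist() for q in c])
for (n,b) in dict(r=(425,550,180,345),t=(260,350,160,285)).items():
    u0,u1,v0,v1=b; c=cv2.resize(im[v0:v1,u0:u1],None,fx=4.8,fy=4.5,interpolation=cv2.INTER_CUBIC) if n=='r' else cv2.resize(im[v0:v1,u0:u1],None,fx=4.5,fy=4.5,interpolation=cv2.INTER_CUBIC)
    c=np.clip(c.astype(float)*1.6,0,255).astype(np.uint8)[:600]
    cv2.imwrite(f"pics/crop_{n}0.png",c[:,:,::-1])
E
```

```text
blue 404 med z 0.0972 circ [ 0.5442 -0.3213] 0.0235 mean [ 0.5437 -0.32    0.097 ] ext [ 0.522 -0.343  0.085] [ 0.566 -0.298  0.105]
yellow 409 med z 0.0972 circ [ 0.4383 -0.3235] 0.0233 mean [ 0.4378 -0.3229  0.0971] ext [ 0.416 -0.347  0.085] [ 0.461 -0.302  0.106]
pot 513 med z 0.0419 circ [ 0.4923 -0.324 ] 0.0437 mean [ 0.4915 -0.3278  0.0418] ext [ 0.463 -0.357  0.03 ] [ 0.523 -0.29   0.05 ]
turn 2505 med z 0.0214 circ [0.5028 0.3267] 0.0631 mean [0.5029 0.3261 0.0215] ext [0.442 0.265 0.015] [0.565 0.389 0.03 ]
big 844 med z 0.1232 circ [ 0.4022 -0.4306] 0.032 mean [ 0.4018 -0.4279  0.122 ] ext [ 0.372 -0.461  0.1  ] [ 0.433 -0.399  0.132]
pink 486 med z 0.0906 circ [ 0.3289 -0.29  ] 0.0234 mean [ 0.3292 -0.2872  0.0865] ext [ 0.307 -0.313  0.041] [ 0.351 -0.267  0.099]
green 228 med z 0.063 circ [0.6594 0.1596] 0.0185 mean [0.6587 0.1598 0.063 ] ext [0.641 0.142 0.057] [0.677 0.178 0.072]
rack 894 ((491.23858642578125, -323.73223876953125), (73.69356536865234, 209.91482543945312), 88.86869812011719) 0.044351350971984456
tray 884 ((521.0034790039062, -7.252128601074219), (238.07089233398438, 157.43492126464844), 4.859644889831543) 0.011802756407642185
rack [[0.6, -0.297], [0.602, -0.363], [0.388, -0.364], [0.386, -0.291]]
tray [[0.625, 0.07], [0.642, -0.062], [0.437, -0.09], [0.416, 0.043]]
```

```bash
python3 -c "
import cv2;a=cv2.imread('pics/crop_r0.png');print(a.shape)"
```

```text
(600, 600, 3)
```

View pics/crop_r0.png

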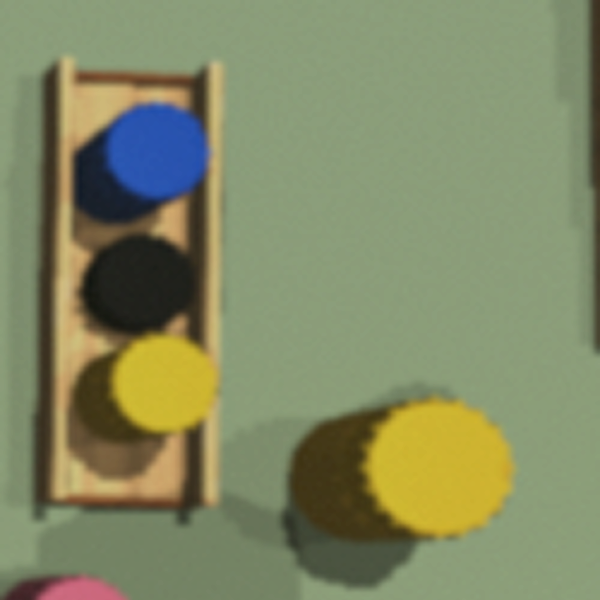

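```bash
python3 - <<'E'
import numpy as np,cv2
from h import *
d=dict(np.load("pics/top0.npz")); W=cloud(d); im=d["pixels"]
f=lambda x,y:(425+(x+.5)/4.8-.5,180+(y+.5)/4.5-.5)
for n,p,z in [("blue",(157.5,151),.098),("yel",(165,384),.098),("pot",(138,284),.042)]: print(n,onplane(d,*f(*p),z).round(4))
# rack corners outer wall tops at .046
for p in [(66,58),(214,64),(60,500),(210,503)]: print("rackwall",onplane(d,*f(*p),.046).round(4))
# red ring
hsv=cv2.cvtColor(im,cv2.COLOR_RGB2HSV); m=((hsv[...,0]<12)|(hsv[...,0]>168))&(hsv[...,1]>90)
m[:,:115]=0;m[:,190:]=0;m[:195]=0;m[265:]=0
p=np.argwhere(m)[:,::-1]; e=cv2.fitEllipse(p.astype(np.float32)); print("ring",len(p),e,onplane(d,*e[0],.022).round(4), onplane(d,p[:,0].mean(),p[:,1].mean(),.022).round(4))
# tray: grey mask
g=(hsv[...,1]<40); g[:,:262]=0;g[:,350:]=0;g[:165]=0;g[282:]=0
c=max(cv2.findContours(g.astype(np.uint8),cv2.RETR_EXTERNAL,2)[0],key=cv2.contourArea)[:,0]
q=np.array([onplane(d,*x,.008)[:2]*1000 for x in c],np.float32); print("tray",cv2.minAreaRect(q))
w=W[262:310,490:540].reshape(-1,3) 
E
```

```text
blue [ 0.5444 -0.3206  0.098 ]
yel [ 0.4387 -0.3236  0.098 ]
pot [ 0.4899 -0.3241  0.042 ]
rackwall [ 0.5965 -0.2914  0.046 ]
rackwall [ 0.5952 -0.3571  0.046 ]
rackwall [ 0.3875 -0.2892  0.046 ]
rackwall [ 0.3877 -0.3546  0.046 ]
ring 170 ((149.58314514160156, 230.10984802246094), (28.213945388793945, 29.183874130249023), 38.23756790161133) [0.5038 0.3278 0.022 ] [0.5037 0.3283 0.022 ]
tray ((531.4459228515625, -8.874618530273438), (212.6627655029297, 141.9907684326172), 8.52769660949707)
```

View pics/crop_t0.png

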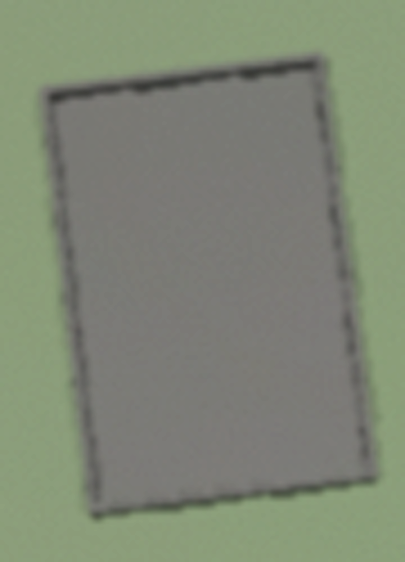

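>>> move_arm(
  targets=[0, 0, 0, 0, 0.138, 0, 0, 0, 0, 0, 0.138, 0, -36, 0, -26, 0, 0, 0, -36, 0, -26, 0, 0, 0, -36, 0, -26, 0, 0, 0],
  hand=1,
  squeeze=40,
)

```text
time_s: 0.72
position: [0.2587, -0.4502, 0.239]
tool_rot: [[-1.0, -0.0, -0.001], [0.001, 0.001, -1.0], [0.0, -1.0, -0.001]]
ft_force: [-0.2, -0.6, 1.1]
grip_width: 0.0857
```

>>> move_arm(
  targets=[-36, 0, -26, 0, 0, 0, -36, 0, -26, 0, 0, 0, -36, 0, -26, 0, 0, 0, -36, 0, -26, 0, 0, 0, -36, 0, -24, 0, 0, 0],
)

```text
time_s: 1.35
position: [0.4388, -0.3221, 0.2391]
tool_rot: [[-1.0, -0.0, -0.0], [0.0, 0.0, -1.0], [0.0, -1.0, -0.0]]
ft_force: [0.5, -0.7, -1.2]
grip_width: 0.0855
```

>>> move_arm(
  targets=[0, 40, 1, 0, 0, 0, 0, 40, 0, 0, 0, 0, 0, 40, 0, 0, 0, 0, 0, 36, 0, 0, 0, 0, 0, 20, 0, 0, 0, 0],
)

```text
time_s: 1.98
position: [0.4372, -0.3236, 0.0613]
tool_rot: [[-1.0, -0.002, -0.0], [0.0, 0.002, -1.0], [0.002, -1.0, -0.002]]
ft_force: [-0.2, 0.4, -0.2]
grip_width: 0.0854
```

```bash
python3 - <<'E'
from rig import env, get_image
import cv2, numpy as np
o=[]
for n in ["top","side"]:
    d=get_image(n); im=d["pixels"]
    c=im[180:310,400:560] if n=="top" else im[100:260,330:530]
    c=cv2.resize(c,(400,325),interpolation=3); o.append(c)
cv2.imwrite("pics/p1.png",np.clip(np.hstack(o)*1.5,0,255).astype(np.uint8)[:,:,::-1])
E
```

```text
(no output)
```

View pics/p1.png

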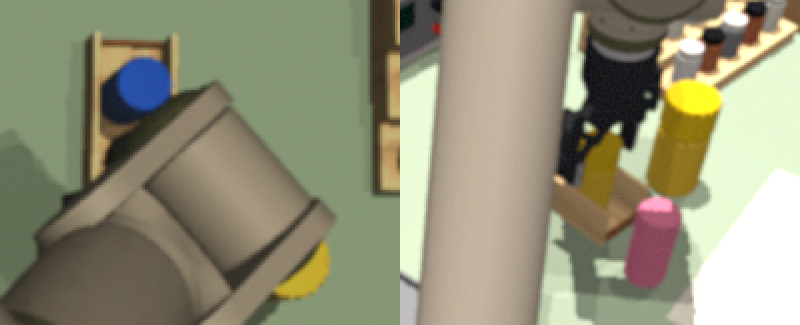

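In the side view the yellow jar, at about (600,165), stands between the open fingers and clear of the big yellow jar. Now I'll close the gripper.

>>> move_arm(
  targets=[0, 0, 0, 0, 0, 0, 0, 0, 0, 0, 0, 0, 0, 0, 0, 0, 0, 0, 0, 0, 0, 0, 0, 0, 0, 0, 0, 0, 0, 0],
  hand=-1,
  squeeze=40,
)

```text
time_s: 2.7
position: [0.4382, -0.3245, 0.0643]
tool_rot: [[-1.0, 0.001, -0.0], [0.0, -0.001, -1.0], [-0.001, -1.0, 0.001]]
ft_force: [-0.6, 2.6, 6.3]
grip_width: 0.0454
```

>>> move_arm(
  targets=[0, 0, 0, 0, 0, 0, 0, 0, 0, 0, 0, 0, 0, 0, 0, 0, 0, 0, 0, -3, 0, 0, 0, 0, 0, -6, 0, 0, 0, 0],
)

```text
time_s: 3.32
position: [0.4376, -0.3241, 0.0724]
tool_rot: [[-1.0, -0.001, -0.0], [0.0, 0.001, -1.0], [0.001, -1.0, -0.001]]
ft_force: [-0.8, 0.0, -1.5]
grip_width: 0.0453
```

>>> move_arm(
  targets=[0, -15, 0, 0, 0, 0, 0, -25, 0, 0, 0, 0, 0, -30, 0, 0, 0, 0, 0, -30, 0, 0, 0, 0, 0, -30, 0, 0, 0, 0],
)

```text
time_s: 3.95
position: [0.4377, -0.3241, 0.2043]
tool_rot: [[-1.0, 0.0, -0.0], [0.0, -0.001, -1.0], [-0.0, -1.0, 0.001]]
ft_force: [-0.4, -1.0, -2.1]
grip_width: 0.0455
```

>>> move_arm(
  targets=[-4, 0, -20, 0, 0, 0, -5, 0, -35, 0, 0, 0, -5, 0, -35, 0, 0, 0, -5, 0, -35, 0, 0, 0, -5, 0, -35, 0, 0, 0],
)

```text
time_s: 4.58
position: [0.4613, -0.1618, 0.2015]
tool_rot: [[-1.0, -0.001, 0.0], [-0.0, 0.001, -1.0], [0.001, -1.0, -0.001]]
ft_force: [1.3, 1.1, -1.1]
grip_width: 0.0451
```

>>> move_arm(
  targets=[-5, 0, -35, 0, 0, 0, -5, 0, -35, 0, 0, 0, -5, 0, -35, 0, 0, 0, -5, 0, -28, 0, 0, 0, 0, 0, -15, 0, 0, 0],
)

```text
time_s: 5.2
position: [0.4811, -0.0142, 0.2016]
tool_rot: [[-1.0, -0.002, 0.002], [-0.002, 0.001, -1.0], [0.002, -1.0, -0.001]]
ft_force: [-0.0, -0.3, -1.4]
grip_width: 0.0453
```

>>> move_arm(
  targets=[0, 15, 0, 0, 0, 0, 0, 30, 0, 0, 0, 0, 0, 35, 0, 0, 0, 0, 0, 20, 0, 0, 0, 0, 0, 10, 0, 0, 0, 0],
)

```text
time_s: 5.82
position: [0.481, -0.0161, 0.0912]
tool_rot: [[-1.0, -0.002, -0.0], [0.0, 0.001, -1.0], [0.002, -1.0, -0.001]]
ft_force: [0.2, -1.1, -0.1]
grip_width: 0.0455
```

>>> move_arm(
  targets=[0, 12, 0, 0, 0, 0, 0, 9, 0, 0, 0, 0, 0, 5, 0, 0, 0, 0, 0, 3, 0, 0, 0, 0, 0, 1, 0, 0, 0, 0],
)

```text
time_s: 6.45
position: [0.482, -0.0163, 0.0624]
tool_rot: [[-1.0, 0.0, -0.0], [0.0, -0.0, -1.0], [-0.0, -1.0, 0.0]]
ft_force: [-1.9, 0.2, 3.0]
grip_width: 0.0454
```

>>> move_arm(
  targets=[0, 0, 0, 0, 0, 0, 0, 0, 0, 0, 0, 0, 0, 0, 0, 0, 0, 0, 0, 0, 0, 0, 0, 0, 0, 0, 0, 0, 0, 0],
  hand=1,
)

```text
time_s: 7.08
position: [0.4819, -0.0163, 0.0624]
tool_rot: [[-1.0, 0.0, -0.0], [0.0, -0.0, -1.0], [-0.0, -1.0, 0.0]]
ft_force: [0.0, -0.3, -0.3]
grip_width: 0.0855
```

>>> move_arm(
  targets=[0, -15, 0, 0, 0, 0, 0, -35, 0, 0, 0, 0, 0, -40, 0, 0, 0, 0, 0, -40, 0, 0, 0, 0, 0, -15, 0, 0, 0, 0],
)

```text
time_s: 7.7
position: [0.4824, -0.0164, 0.2096]
tool_rot: [[-1.0, 0.004, -0.0], [0.0, -0.001, -1.0], [-0.004, -1.0, 0.001]]
ft_force: [-0.8, -0.3, -0.4]
grip_width: 0.0855
```

>>> move_arm(
  targets=[-7, 0, 40, 0, 0, 0, -7, 0, 40, 0, 0, 0, -8, 0, 40, 0, 0, 0, -8, 0, 40, 0, 0, 0, -8, 0, 40, 0, 0, 0],
)

```text
time_s: 8.32
position: [0.5199, -0.2176, 0.2073]
tool_rot: [[-1.0, -0.0, -0.0], [0.0, 0.0, -1.0], [0.0, -1.0, -0.0]]
ft_force: [-0.4, 0.6, 0.1]
grip_width: 0.0853
```

>>> move_arm(
  targets=[-8, 0, 40, 0, 0, 0, -8, 0, 35, 0, 0, 0, -8, 0, 30, 0, 0, 0, 0, 0, 0, 0, 0, 0, 0, 0, 0, 0, 0, 0],
)

```text
time_s: 8.95
position: [0.5437, -0.3206, 0.2072]
tool_rot: [[-1.0, -0.0, 0.0], [-0.0, 0.001, -1.0], [0.0, -1.0, -0.001]]
ft_force: [0.1, 0.3, -0.2]
grip_width: 0.0854
```

```bash
cat > snap.py <<'E'
import sys
from rig import env, get_image
import cv2, numpy as np
from h import *
i=sys.argv[1]
for n in ["top","side"]:
    d=get_image(n); cv2.imwrite(f"pics/{n}{i}.png",np.clip(d["pixels"]*1.4,0,255).astype(np.uint8)[:,:,::-1]); np.savez(f"pics/{n}{i}.npz",**d)
s=env.observe(); print(s["time_s"],s["position"],s["q"])
E
python3 snap.py 1
```

```text
9.05 [ 0.54375323 -0.32025107  0.2075223 ] [-4.12300224e+01  3.13086665e+01  6.34866919e+01  6.39090976e-03
  8.52166189e+01  4.87275760e+01]
```

View pics/top1.png

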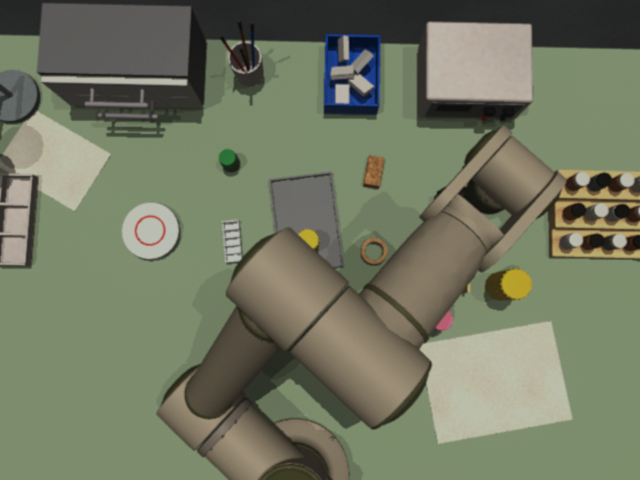

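View pics/side1.png

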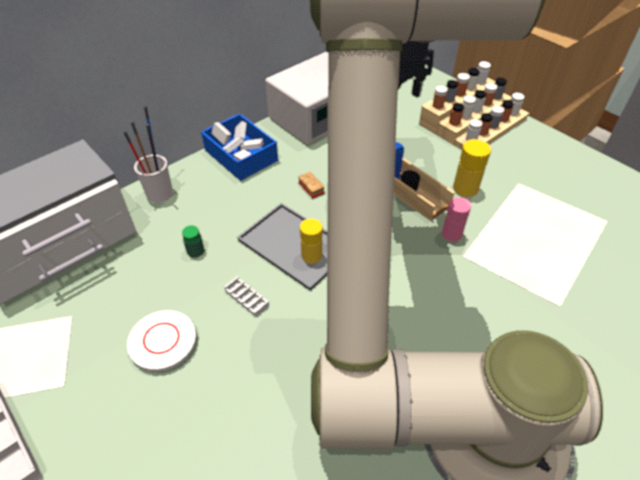

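The yellow jar stands upright in the tray: side view (311,242), top view (307,240). The gripper is now above the blue jar.

>>> move_arm(
  targets=[0, 35, 0, 0, 0, 0, 0, 35, 0, 0, 0, 0, 0, 35, 0, 0, 0, 0, 0, 25, 0, 0, 0, 0, 0, 13, 0, 0, 0, 0],
)

```text
time_s: 9.68
position: [0.5436, -0.3203, 0.0634]
tool_rot: [[-1.0, -0.001, 0.001], [-0.001, 0.001, -1.0], [0.001, -1.0, -0.001]]
ft_force: [-0.3, -0.0, 0.4]
grip_width: 0.0856
```

>>> move_arm(
  targets=[0, 0, 0, 0, 0, 0, 0, 0, 0, 0, 0, 0, 0, 0, 0, 0, 0, 0, 0, 0, 0, 0, 0, 0, 0, 0, 0, 0, 0, 0],
  hand=-1,
  squeeze=40,
)

```text
time_s: 10.3
position: [0.5443, -0.3215, 0.0656]
tool_rot: [[-1.0, 0.002, -0.0], [0.0, -0.001, -1.0], [-0.002, -1.0, 0.001]]
ft_force: [-0.3, 1.9, 6.8]
grip_width: 0.0457
```

>>> move_arm(
  targets=[0, 0, 0, 0, 0, 0, 0, 0, 0, 0, 0, 0, 0, 0, 0, 0, 0, 0, 0, -3, 0, 0, 0, 0, 0, -6, 0, 0, 0, 0],
)

```text
time_s: 10.92
position: [0.5435, -0.3211, 0.0731]
tool_rot: [[-1.0, -0.001, -0.0], [0.0, 0.001, -1.0], [0.001, -1.0, -0.001]]
ft_force: [0.4, -0.1, -2.3]
grip_width: 0.0454
```

>>> move_arm(
  targets=[0, -15, 0, 0, 0, 0, 0, -25, 0, 0, 0, 0, 0, -30, 0, 0, 0, 0, 0, -30, 0, 0, 0, 0, 0, -30, 0, 0, 0, 0],
)

```text
time_s: 11.55
position: [0.5437, -0.3212, 0.2054]
tool_rot: [[-1.0, 0.001, -0.0], [0.0, -0.001, -1.0], [-0.001, -1.0, 0.001]]
ft_force: [-0.2, -0.1, -2.4]
grip_width: 0.0451
```

>>> move_arm(
  targets=[-4, 0, -20, 0, 0, 0, -4, 0, -35, 0, 0, 0, -4, 0, -35, 0, 0, 0, -4, 0, -35, 0, 0, 0, -4, 0, -35, 0, 0, 0],
)

```text
time_s: 12.18
position: [0.5633, -0.1586, 0.2022]
tool_rot: [[-1.0, -0.002, 0.0], [-0.0, 0.001, -1.0], [0.002, -1.0, -0.001]]
ft_force: [0.6, -1.2, -2.4]
grip_width: 0.0449
```

>>> move_arm(
  targets=[-4, 0, -35, 0, 0, 0, -4, 0, -35, 0, 0, 0, -4, 0, -35, 0, 0, 0, -4, 0, -34, 0, 0, 0, 0, 0, -20, 0, 0, 0],
)

```text
time_s: 12.8
position: [0.5791, 0.0002, 0.2024]
tool_rot: [[-1.0, -0.002, 0.002], [-0.002, 0.001, -1.0], [0.002, -1.0, -0.001]]
ft_force: [0.2, -0.4, -3.6]
grip_width: 0.0453
```

>>> move_arm(
  targets=[0, 15, 0, 0, 0, 0, 0, 30, 0, 0, 0, 0, 0, 35, 0, 0, 0, 0, 0, 20, 0, 0, 0, 0, 0, 10, 0, 0, 0, 0],
)

```text
time_s: 13.42
position: [0.579, -0.003, 0.0914]
tool_rot: [[-1.0, -0.003, -0.001], [0.001, 0.0, -1.0], [0.003, -1.0, -0.0]]
ft_force: [0.2, 0.7, -1.4]
grip_width: 0.0453
```

>>> move_arm(
  targets=[0, 12, 0, 0, 0, 0, 0, 9, 0, 0, 0, 0, 0, 5, 0, 0, 0, 0, 0, 3, 0, 0, 0, 0, 0, 1, 0, 0, 0, 0],
)

```text
time_s: 14.05
position: [0.5801, -0.0023, 0.0637]
tool_rot: [[-1.0, 0.001, -0.0], [0.0, -0.0, -1.0], [-0.001, -1.0, 0.0]]
ft_force: [-1.6, 1.0, 4.3]
grip_width: 0.0452
```

>>> move_arm(
  targets=[0, 0, 0, 0, 0, 0, 0, 0, 0, 0, 0, 0, 0, 0, 0, 0, 0, 0, 0, 0, 0, 0, 0, 0, 0, 0, 0, 0, 0, 0],
  hand=1,
)

```text
time_s: 14.68
position: [0.5799, -0.0023, 0.0634]
tool_rot: [[-1.0, 0.0, -0.0], [0.0, -0.0, -1.0], [-0.0, -1.0, 0.0]]
ft_force: [-0.2, 0.3, 0.4]
grip_width: 0.0855
```

>>> move_arm(
  targets=[0, -15, 0, 0, 0, 0, 0, -35, 0, 0, 0, 0, 0, -40, 0, 0, 0, 0, 0, -40, 0, 0, 0, 0, 0, -15, 0, 0, 0, 0],
)

```text
time_s: 15.3
position: [0.5804, -0.0024, 0.2116]
tool_rot: [[-1.0, 0.005, -0.0], [0.0, -0.001, -1.0], [-0.005, -1.0, 0.001]]
ft_force: [-0.3, 0.6, 0.3]
grip_width: 0.0853
```

>>> move_arm(
  targets=[0, 0, 0, 0, -0.174, 0, 0, 0, 0, 0, -0.174, 0, 0, 0, 0, 0, -0.174, 0, 0, 0, 0, 0, -0.174, 0, 0, 0, 0, 0, -0.174, 0],
)

```text
time_s: 15.92
position: [0.5795, -0.0022, 0.2079]
tool_rot: [[-0.641, -0.001, 0.768], [-0.768, 0.0, -0.641], [0.001, -1.0, -0.001]]
ft_force: [0.1, 0.5, -0.1]
grip_width: 0.0853
```

>>> move_arm(
  targets=[0, 0, 0, 0, -0.174, 0, 0, 0, 0, 0, -0.174, 0, 0, 0, 0, 0, -0.174, 0, 0, 0, 0, 0, -0.174, 0, 0, 0, 0, 0, 0, 0],
)

```text
time_s: 16.55
position: [0.5796, -0.0023, 0.208]
tool_rot: [[-0.007, -0.001, 1.0], [-1.0, 0.0, -0.007], [-0.0, -1.0, -0.001]]
ft_force: [0.3, 0.4, 0.2]
grip_width: 0.0854
```

```bash
python3 snap.py 2; python3 - <<'E'
import numpy as np,cv2
from h import *
d=dict(np.load("pics/top2.npz")); im=d["pixels"]
c=cv2.resize(im[185:300,400:500],None,fx=5,fy=5,interpolation=3); cv2.imwrite("pics/c2.png",np.clip(c*1.8,0,255).astype(np.uint8)[:,:,::-1])
E
```

```text
16.65 [ 0.57972291 -0.00223755  0.20806516] [-1.19163888e+01  2.61368791e+01  7.25347782e+01  3.30032226e-03
  8.13674338e+01 -1.14265899e+01]
```

View pics/c2.png

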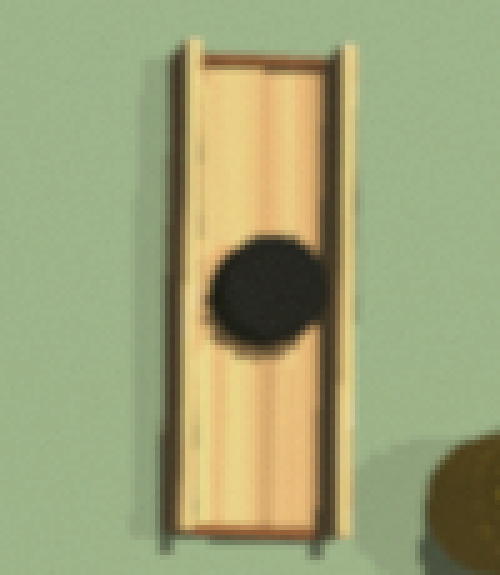

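View pics/side2.png

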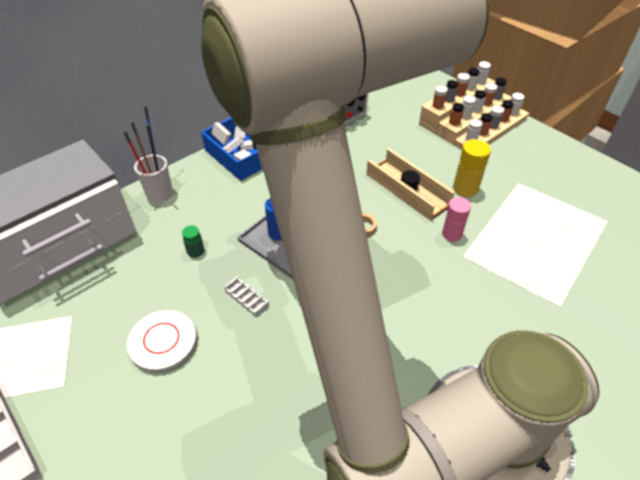

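Side view: the pot is alone in the rack at (411,180) and the blue jar stands in the tray at (277,220). Top crop: the pot's top is centred at (271,292), which is world (0.490, -0.324).

>>> move_arm(
  targets=[32, 0, -9, 0, -0.007, 0, 40, 0, -11, 0, 0, 0, 40, 0, -11, 0, 0, 0, 40, 0, -11, 0, 0, 0, 40, 0, -11, 0, 0, 0],
)

```text
time_s: 17.27
position: [0.5265, -0.1955, 0.2083]
tool_rot: [[-0.001, -0.0, 1.0], [-1.0, 0.0, -0.001], [-0.0, -1.0, -0.0]]
ft_force: [0.5, -0.4, -0.7]
grip_width: 0.0856
```

>>> move_arm(
  targets=[40, 0, -11, 0, 0, 0, 40, 0, -11, 0, 0, 0, 30, 0, -9, 0, 0, 0, 20, 0, -6, 0, 0, 0, 0, 0, 0, 0, 0, 0],
)

```text
time_s: 17.9
position: [0.49, -0.3251, 0.2081]
tool_rot: [[-0.001, -0.0, 1.0], [-1.0, 0.0, -0.001], [-0.0, -1.0, -0.0]]
ft_force: [-0.2, 1.0, -0.4]
grip_width: 0.0857
```

>>> move_arm(
  targets=[0, 30, 0, 0, 0, 0, 0, 40, 0, 0, 0, 0, 0, 35, 0, 0, 0, 0, 0, 20, 0, 0, 0, 0, 0, 10, 0, 0, 0, 0],
)

```text
time_s: 18.52
position: [0.4905, -0.3231, 0.0725]
tool_rot: [[0.003, -0.001, 1.0], [-1.0, 0.001, 0.003], [-0.001, -1.0, -0.001]]
ft_force: [1.2, -0.2, 0.8]
grip_width: 0.086
```

>>> move_arm(
  targets=[0, 20, 0, 0, 0, 0, 0, 16, 0, 0, 0, 0, 0, 10, 0, 0, 0, 0, 0, 6, 0, 0, 0, 0, 0, 4, 0, 0, 0, 0],
)

```text
time_s: 19.15
position: [0.4904, -0.3245, 0.0173]
tool_rot: [[0.002, 0.0, 1.0], [-1.0, -0.0, 0.002], [0.0, -1.0, 0.0]]
ft_force: [-0.9, -0.4, 0.3]
grip_width: 0.0853
```

```bash
python3 snap.py 3; python3 - <<'E'
import numpy as np,cv2
d=dict(np.load("pics/side3.npz")); im=d["pixels"]
c=cv2.resize(im[110:260,330:510],None,fx=4,fy=4,interpolation=3)
cv2.imwrite("pics/c3.png",np.clip(c*1.8,0,255).astype(np.uint8)[:,:,::-1])
E
```

```text
19.25 [ 0.49030453 -0.32444032  0.01725176] [-4.50208488e+01  3.92699578e+01  8.41441537e+01 -1.83217982e-03
  5.65855133e+01 -4.51325024e+01]
```

View pics/c3.png

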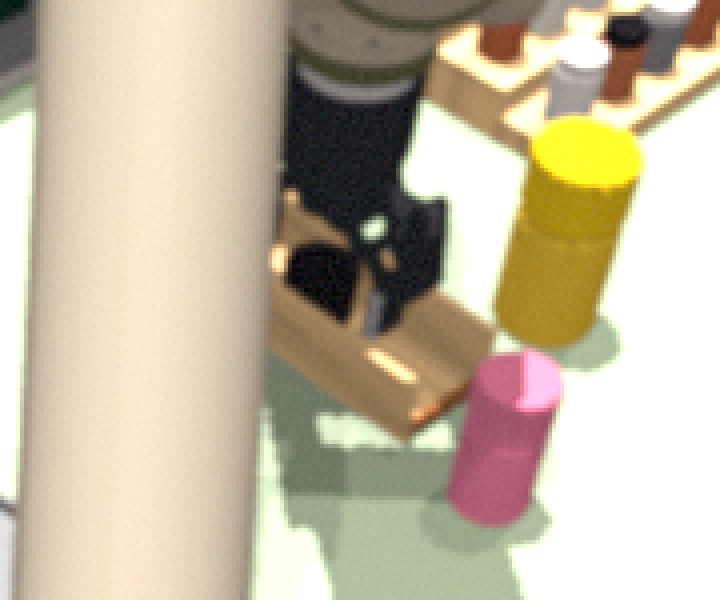

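The crop shows the near finger at (395,290) inside the channel beside the pot at (320,280), with no wall contact. Closing.

>>> move_arm(
  targets=[0, 0, 0, 0, 0, 0, 0, 0, 0, 0, 0, 0, 0, 0, 0, 0, 0, 0, 0, 0, 0, 0, 0, 0, 0, 0, 0, 0, 0, 0],
  hand=-1,
  squeeze=35,
)

```text
time_s: 19.88
position: [0.4905, -0.3246, 0.0178]
tool_rot: [[0.002, 0.001, 1.0], [-1.0, -0.001, 0.002], [0.001, -1.0, 0.001]]
ft_force: [-0.3, 0.2, 5.3]
grip_width: 0.0454
```

>>> move_arm(
  targets=[0, 0, 0, 0, 0, 0, 0, 0, 0, 0, 0, 0, 0, 0, 0, 0, 0, 0, 0, -3, 0, 0, 0, 0, 0, -6, 0, 0, 0, 0],
)

```text
time_s: 20.5
position: [0.49, -0.3242, 0.0262]
tool_rot: [[0.002, -0.001, 1.0], [-1.0, 0.001, 0.002], [-0.001, -1.0, -0.001]]
ft_force: [0.2, -0.3, -0.2]
grip_width: 0.0453
```

>>> move_arm(
  targets=[0, -20, 0, 0, 0, 0, 0, -35, 0, 0, 0, 0, 0, -40, 0, 0, 0, 0, 0, -40, 0, 0, 0, 0, 0, -30, 0, 0, 0, 0],
)

```text
time_s: 21.12
position: [0.4903, -0.3244, 0.1933]
tool_rot: [[0.002, 0.001, 1.0], [-1.0, -0.001, 0.002], [0.001, -1.0, 0.001]]
ft_force: [-0.7, -0.3, -1.0]
grip_width: 0.0453
```

>>> move_arm(
  targets=[-20, 0, 0, 0, 0, 0, -36, 0, 0, 0, 0, 0, -40, 0, 0, 0, 0, 0, -40, 0, 0, 0, 0, 0, -40, 0, 0, 0, 0, 0],
)

```text
time_s: 21.75
position: [0.4889, -0.1459, 0.19]
tool_rot: [[0.002, -0.002, 1.0], [-1.0, 0.002, 0.002], [-0.002, -1.0, -0.002]]
ft_force: [-0.9, 0.4, -1.2]
grip_width: 0.0451
```

>>> move_arm(
  targets=[-40, 0, 2, 0, 0, 0, -40, 0, 2, 0, 0, 0, -40, 0, 2, 0, 0, 0, -40, 0, 2, 0, 0, 0, -40, 0, 2, 0, 0, 0],
)

```text
time_s: 22.38
position: [0.4982, 0.0537, 0.1901]
tool_rot: [[0.002, -0.003, 1.0], [-1.0, 0.0, 0.002], [-0.0, -1.0, -0.003]]
ft_force: [0.5, 0.8, -1.4]
grip_width: 0.0451
```

>>> move_arm(
  targets=[-40, 0, 2, 0, 0, 0, -40, 0, 2, 0, 0, 0, -40, 0, 2, 0, 0, 0, -40, 0, 0, 0, 0, 0, -40, 0, 0, 0, 0, 0],
)

```text
time_s: 23.0
position: [0.5036, 0.2533, 0.1899]
tool_rot: [[0.003, -0.003, 1.0], [-1.0, -0.001, 0.003], [0.001, -1.0, -0.003]]
ft_force: [1.3, 0.1, -0.4]
grip_width: 0.0452
```

>>> move_arm(
  targets=[-40, 0, 0, 0, 0, 0, -20, 0, 0, 0, 0, 0, -10, 0, 0, 0, 0, 0, 0, 0, 0, 0, 0, 0, 0, 0, 0, 0, 0, 0],
)

```text
time_s: 23.62
position: [0.5051, 0.3207, 0.1913]
tool_rot: [[0.001, -0.0, 1.0], [-1.0, -0.0, 0.001], [0.0, -1.0, -0.0]]
ft_force: [0.8, -0.3, -0.4]
grip_width: 0.045
```

>>> move_arm(
  targets=[-7, 25, -1, 0, 0, 0, 0, 40, 0, 0, 0, 0, 0, 30, 0, 0, 0, 0, 0, 20, 0, 0, 0, 0, 0, 10, 0, 0, 0, 0],
)

```text
time_s: 24.25
position: [0.504, 0.3277, 0.0655]
tool_rot: [[0.001, -0.001, 1.0], [-1.0, -0.001, 0.001], [0.001, -1.0, -0.001]]
ft_force: [-0.2, -0.1, -1.5]
grip_width: 0.0448
```

```bash
python3 snap.py 4; python3 - <<'E'
import numpy as np,cv2
from h import *
o=[]
for n,b in [("side",(90,250,270,400)),("top",(90,250,170,300))]:
    d=dict(np.load(f"pics/{n}4.npz")); im=d["pixels"]
    print(n,"expected ring centre px",topix(d,[.5037,.3278,.022]), "ring",[topix(d,[.5037+.031*np.cos(a),.3278+.031*np.sin(a),.022]).round(0).tolist() for a in (0,1.57,3.14,4.71)])
    o.append(cv2.resize(im[b[2]:b[3],b[0]:b[1]],None,fx=2.5,fy=2.5,interpolation=3))
cv2.imwrite("pics/c4.png",np.clip(np.hstack(o)*1.6,0,255).astype(np.uint8)[:,:,::-1])
E
```

```text
24.35 [0.50393488 0.32797039 0.06582087] [ 2.17895220e+01  3.65412929e+01  7.94468538e+01 -5.49228097e-03
  6.40838475e+01  2.17228574e+01]
side expected ring centre px [160.9751331  337.81152248] ring [[153.0, 327.0], [146.0, 348.0], [170.0, 349.0], [176.0, 328.0]]
top expected ring centre px [149.58598831 230.15946313] ring [[150.0, 216.0], [135.0, 230.0], [149.0, 244.0], [164.0, 231.0]]
```

View pics/c4.png

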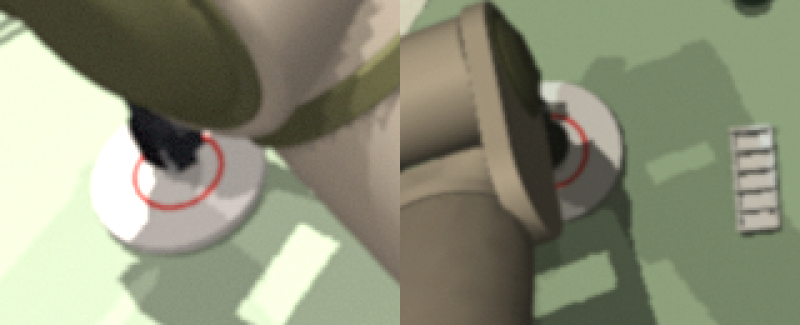

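The pot hangs above the ring (top crop (555,140), right edge just inside it). Lowering slowly.

>>> move_arm(
  targets=[0, 16, 0, 0, 0, 0, 0, 9, 0, 0, 0, 0, 0, 4, 0, 0, 0, 0, 0, 2, 0, 0, 0, 0, 0, 1, 0, 0, 0, 0],
)

```text
time_s: 24.98
position: [0.5041, 0.3287, 0.0345]
tool_rot: [[0.002, 0.0, 1.0], [-1.0, 0.0, 0.002], [-0.0, -1.0, 0.0]]
ft_force: [-0.5, -0.1, -0.3]
grip_width: 0.0451
```

>>> move_arm(
  targets=[0, 1, 0, 0, 0, 0, 0, 0, 0, 0, 0, 0, 0, 0, 0, 0, 0, 0, 0, 0, 0, 0, 0, 0, 0, 0, 0, 0, 0, 0],
)

```text
time_s: 25.6
position: [0.5041, 0.3287, 0.0338]
tool_rot: [[0.002, 0.001, 1.0], [-1.0, 0.0, 0.002], [-0.0, -1.0, 0.001]]
ft_force: [-0.8, -1.1, 4.7]
grip_width: 0.0456
```

>>> move_arm(
  targets=[0, 0, 0, 0, 0, 0, 0, 0, 0, 0, 0, 0, 0, 0, 0, 0, 0, 0, 0, 0, 0, 0, 0, 0, 0, 0, 0, 0, 0, 0],
  hand=1,
)

```text
time_s: 26.22
position: [0.504, 0.3286, 0.0333]
tool_rot: [[0.002, -0.0, 1.0], [-1.0, -0.0, 0.002], [0.0, -1.0, -0.0]]
ft_force: [-0.2, -0.2, 0.5]
grip_width: 0.0857
```

>>> move_arm(
  targets=[0, -15, 0, 0, 0, 0, 0, -35, 0, 0, 0, 0, 0, -45, 0, 0, 0, 0, 0, -45, 0, 0, 0, 0, 0, -35, 0, 0, 0, 0],
)

```text
time_s: 26.85
position: [0.504, 0.3287, 0.2117]
tool_rot: [[0.002, 0.003, 1.0], [-1.0, 0.001, 0.002], [-0.001, -1.0, 0.003]]
ft_force: [-0.5, 0.1, -0.1]
grip_width: 0.0852
```

>>> move_arm(
  targets=[20, 0, 0, 0, 0.174, 0, 0, 0, 0, 0, 0.174, 0, 0, 0, 0, 0, 0.174, 0, 0, 0, 0, 0, 0.174, 0, 0, 0, 0, 0, 0.174, 0],
)

```text
time_s: 27.48
position: [0.5039, 0.3086, 0.2095]
tool_rot: [[-0.767, 0.001, 0.642], [-0.642, 0.0, -0.767], [-0.001, -1.0, 0.0]]
ft_force: [0.5, 0.4, 0.6]
grip_width: 0.0855
```

>>> move_arm(
  targets=[0, 0, 0, 0, 0.174, 0, 0, 0, 0, 0, 0.174, 0, 0, 0, 0, 0, 0.174, 0, 0, 0, 0, 0, 0.18, 0, 0, 0, 40, 0, 0, 0],
)

```text
time_s: 28.1
position: [0.5038, 0.2695, 0.2092]
tool_rot: [[-1.0, 0.001, 0.001], [-0.001, 0.001, -1.0], [-0.001, -1.0, -0.001]]
ft_force: [0.8, 0.0, -1.2]
grip_width: 0.0854
```

>>> move_arm(
  targets=[0, 0, 40, 0, 0, 0, 0, 0, 40, 0, 0, 0, 0, 0, 40, 0, 0, 0, 0, 0, 0, 0, 0, 0, 0, 0, 0, 0, 0, 0],
)

```text
time_s: 28.72
position: [0.5042, 0.149, 0.2091]
tool_rot: [[-1.0, 0.001, 0.001], [-0.001, 0.0, -1.0], [-0.001, -1.0, -0.0]]
ft_force: [-0.3, 0.1, 0.2]
grip_width: 0.085
```

```bash
python3 snap.py 5
```

```text
28.825 [0.50407167 0.14950559 0.20867001] [3.60147362e+00 2.08077561e+01 8.12482587e+01 1.09127324e-02
 7.79158952e+01 9.34872853e+01]
```

View pics/top5.png

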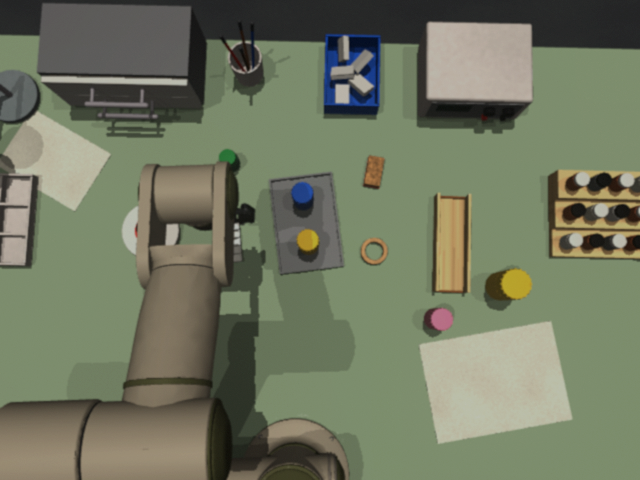

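View pics/side5.png

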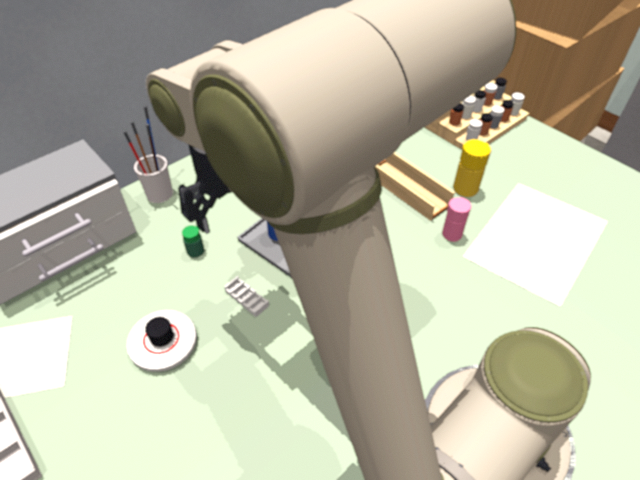

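The pot stands on the turntable inside the ring (side (159,332)). Both jars are upright in the tray, blue at top (303,194) and yellow at (308,240). Next I'll measure them.

```bash
python3 - <<'E'
import numpy as np,cv2
from h import *
d=dict(np.load("pics/top5.npz")); im=d["pixels"]; W=cloud(d)
for n,b in dict(blue=(288,320,178,212),yellow=(290,322,226,258)).items():
    w=W[b[2]:b[3],b[0]:b[1]].reshape(-1,3); w=w[(w[:,2]>.085)&(w[:,2]<.11)]; c,r=cv2.minEnclosingCircle(w[:,:2].astype(np.float32)); print(n,c,r,w.mean(0))
d=dict(np.load("pics/side5.npz")); W=cloud(d); w=W[312:355,135:185].reshape(-1,3)
w2=w[(w[:,2]>.05)&(w[:,2]<.07)]; c,r=cv2.minEnclosingCircle(w2[:,:2].astype(np.float32)); print("pot top",len(w2),c,r,w2.mean(0))
w=W[300:375,120:205].reshape(-1,3); w=w[(w[:,2]>.016)&(w[:,2]<.028)]; print("table",cv2.minEnclosingCircle(w[:,:2].astype(np.float32)))
im=d["pixels"][300:380,115:205]; cv2.imwrite("pics/c5.png",np.clip(cv2.resize(im,None,fx=7,fy=7,interpolation=3)*1.4,0,255).astype(np.uint8)[:,:,::-1])
print(topix(d,[.5037,.3278,.058]), topix(d,[.5037,.3278,.022]))
E
```

```text
blue (0.5803553462028503, -0.00286021176725626) 0.023548265919089317 [ 0.57957497 -0.00257386  0.09531488]
yellow (0.48259487748146057, -0.016357863321900368) 0.02308516949415207 [ 0.4821058  -0.01652318  0.09514172]
pot top 481 (0.504397988319397, 0.32582005858421326) 0.023840487003326416 [0.50179214 0.32594999 0.05710732]
table ((0.5028398036956787, 0.326999694108963), 0.06331484019756317)
[156.29878953 327.14588978] [160.9751331  337.81152248]
```

View pics/c5.png

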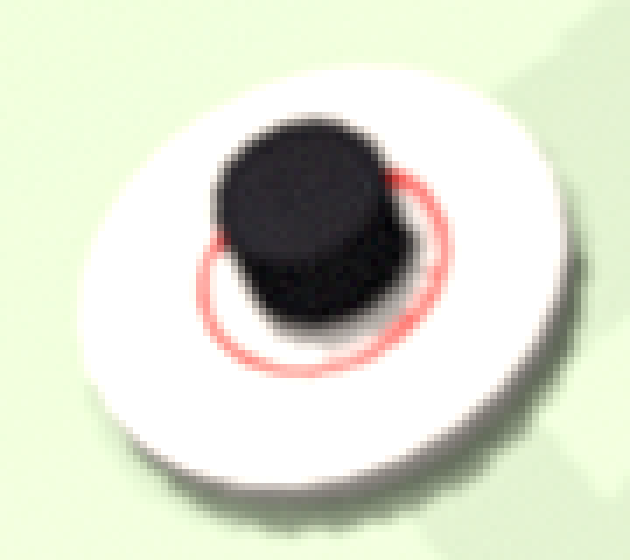

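Pot is within about 2 mm of the ring centre. Now the yellow jar goes back first.

>>> move_arm(
  targets=[5, 0, 30, 0, 0, 0, 5, 0, 40, 0, 0, 0, 5, 0, 40, 0, 0, 0, 5, 0, 35, 0, 0, 0, 2, 0, 20, 0, 0, 0],
)

```text
time_s: 29.45
position: [0.4822, -0.017, 0.2084]
tool_rot: [[-1.0, 0.0, 0.001], [-0.001, -0.0, -1.0], [-0.0, -1.0, 0.0]]
ft_force: [0.1, -1.2, -1.1]
grip_width: 0.085
```

>>> move_arm(
  targets=[0, 30, 0, 0, 0, 0, 0, 30, 0, 0, 0, 0, 0, 15, 0, 0, 0, 0, 0, 5, 0, 0, 0, 0, 0, 0, 0, 0, 0, 0],
)

```text
time_s: 30.08
position: [0.4825, -0.016, 0.1286]
tool_rot: [[-1.0, 0.0, 0.002], [-0.002, -0.0, -1.0], [-0.0, -1.0, 0.0]]
ft_force: [-0.1, -0.5, 0.7]
grip_width: 0.0855
```

>>> move_arm(
  targets=[0, 25, 0, 0, 0, 0, 0, 22, 0, 0, 0, 0, 0, 13, 0, 0, 0, 0, 0, 7, 0, 0, 0, 0, 0, 0, 0, 0, 0, 0],
)

```text
time_s: 30.7
position: [0.4825, -0.0164, 0.0615]
tool_rot: [[-1.0, 0.0, 0.001], [-0.001, -0.0, -1.0], [-0.0, -1.0, 0.0]]
ft_force: [-0.6, -0.6, -0.7]
grip_width: 0.0854
```

>>> move_arm(
  targets=[0, 0, 0, 0, 0, 0, 0, 0, 0, 0, 0, 0, 0, 0, 0, 0, 0, 0, 0, 0, 0, 0, 0, 0, 0, 0, 0, 0, 0, 0],
  hand=-1,
  squeeze=40,
)

```text
time_s: 31.32
position: [0.4826, -0.0164, 0.0618]
tool_rot: [[-1.0, 0.001, 0.001], [-0.001, -0.0, -1.0], [-0.001, -1.0, 0.0]]
ft_force: [-0.5, 1.1, 6.3]
grip_width: 0.0452
```

>>> move_arm(
  targets=[0, 0, 0, 0, 0, 0, 0, 0, 0, 0, 0, 0, 0, 0, 0, 0, 0, 0, 0, -3, 0, 0, 0, 0, 0, -6, 0, 0, 0, 0],
)

```text
time_s: 31.95
position: [0.482, -0.0164, 0.0703]
tool_rot: [[-1.0, -0.001, 0.001], [-0.001, 0.0, -1.0], [0.001, -1.0, -0.0]]
ft_force: [-0.4, -0.3, -1.7]
grip_width: 0.045
```

>>> move_arm(
  targets=[0, -15, 0, 0, 0, 0, 0, -25, 0, 0, 0, 0, 0, -30, 0, 0, 0, 0, 0, -30, 0, 0, 0, 0, 0, -30, 0, 0, 0, 0],
)

```text
time_s: 32.58
position: [0.482, -0.0163, 0.2015]
tool_rot: [[-1.0, -0.0, 0.001], [-0.001, 0.0, -1.0], [0.0, -1.0, -0.0]]
ft_force: [0.4, 0.8, -1.5]
grip_width: 0.0449
```

>>> move_arm(
  targets=[4, 0, 20, 0, 0, 0, 5, 0, 35, 0, 0, 0, 5, 0, 35, 0, 0, 0, 5, 0, 35, 0, 0, 0, 5, 0, 35, 0, 0, 0],
)

```text
time_s: 33.2
position: [0.458, -0.1775, 0.2005]
tool_rot: [[-1.0, -0.0, 0.001], [-0.001, 0.0, -1.0], [0.0, -1.0, -0.0]]
ft_force: [0.1, -0.3, -0.9]
grip_width: 0.0452
```

>>> move_arm(
  targets=[5, 0, 35, 0, 0, 0, 5, 0, 35, 0, 0, 0, 5, 0, 35, 0, 0, 0, 4, 0, 28, 0, 0, 0, 0, 0, 14, 0, 0, 0],
)

```text
time_s: 33.83
position: [0.4391, -0.3245, 0.2003]
tool_rot: [[-1.0, -0.0, -0.001], [0.001, 0.0, -1.0], [0.0, -1.0, -0.0]]
ft_force: [-0.5, 0.2, -1.1]
grip_width: 0.0452
```

>>> move_arm(
  targets=[0, 10, 0, 0, 0, 0, 0, 25, 0, 0, 0, 0, 0, 30, 0, 0, 0, 0, 0, 10, 0, 0, 0, 0, 0, 0, 0, 0, 0, 0],
)

```text
time_s: 34.45
position: [0.4397, -0.3227, 0.1252]
tool_rot: [[-1.0, -0.001, 0.001], [-0.001, 0.001, -1.0], [0.001, -1.0, -0.001]]
ft_force: [-0.6, -0.7, -1.3]
grip_width: 0.0453
```

>>> move_arm(
  targets=[1, 15, 1, 0, 0, 0, 0, 20, 0, 0, 0, 0, 0, 12, 0, 0, 0, 0, 0, 7, 0, 0, 0, 0, 0, 3, 0, 0, 0, 0],
)

```text
time_s: 35.08
position: [0.4386, -0.3245, 0.0682]
tool_rot: [[-1.0, 0.0, 0.001], [-0.001, -0.0, -1.0], [-0.0, -1.0, 0.0]]
ft_force: [0.2, 0.0, -1.0]
grip_width: 0.0454
```

>>> move_arm(
  targets=[0, 2, 0, 0, 0, 0, 0, 2, 0, 0, 0, 0, 0, 0, 0, 0, 0, 0, 0, 0, 0, 0, 0, 0, 0, 0, 0, 0, 0, 0],
)

```text
time_s: 35.7
position: [0.4386, -0.3245, 0.0645]
tool_rot: [[-1.0, 0.0, 0.001], [-0.001, -0.0, -1.0], [-0.0, -1.0, 0.0]]
ft_force: [0.1, -0.2, -0.9]
grip_width: 0.0452
```

>>> move_arm(
  targets=[0, 1, 0, 0, 0, 0, 0, 0.5, 0, 0, 0, 0, 0, 0, 0, 0, 0, 0, 0, 0, 0, 0, 0, 0, 0, 0, 0, 0, 0, 0],
)

```text
time_s: 36.33
position: [0.4388, -0.3245, 0.0638]
tool_rot: [[-1.0, 0.001, 0.001], [-0.001, -0.001, -1.0], [-0.001, -1.0, 0.001]]
ft_force: [-1.8, 2.8, 8.0]
grip_width: 0.0453
```

Contact. Release, rise, and return to the tray for the blue jar.

>>> move_arm(
  targets=[0, 0, 0, 0, 0, 0, 0, 0, 0, 0, 0, 0, 0, 0, 0, 0, 0, 0, 0, 0, 0, 0, 0, 0, 0, 0, 0, 0, 0, 0],
  hand=1,
)

```text
time_s: 36.95
position: [0.4385, -0.3244, 0.0628]
tool_rot: [[-1.0, -0.0, 0.001], [-0.001, 0.0, -1.0], [0.0, -1.0, -0.0]]
ft_force: [0.0, 0.3, -0.4]
grip_width: 0.0852
```

>>> move_arm(
  targets=[0, -15, 0, 0, 0, 0, 0, -35, 0, 0, 0, 0, 0, -40, 0, 0, 0, 0, 0, -40, 0, 0, 0, 0, 0, -15, 0, 0, 0, 0],
)

```text
time_s: 37.58
position: [0.4389, -0.3248, 0.2115]
tool_rot: [[-1.0, 0.003, 0.001], [-0.001, -0.004, -1.0], [-0.003, -1.0, 0.004]]
ft_force: [0.1, -0.4, -0.0]
grip_width: 0.0855
```

>>> move_arm(
  targets=[-17, 0, -38, 0, 0, 0, -17, 0, -38, 0, 0, 0, -17, 0, -38, 0, 0, 0, -17, 0, -38, 0, 0, 0, -17, 0, -38, 0, 0, 0],
)

```text
time_s: 38.2
position: [0.5238, -0.1331, 0.209]
tool_rot: [[-1.0, 0.001, 0.001], [-0.001, -0.001, -1.0], [-0.001, -1.0, 0.001]]
ft_force: [0.7, -0.1, -0.0]
grip_width: 0.0855
```

>>> move_arm(
  targets=[-17, 0, -38, 0, 0, 0, -17, 0, -38, 0, 0, 0, -16, 0, -38, 0, 0, 0, -6, 0, -18, 0, 0, 0, 0, 0, 0, 0, 0, 0],
)

```text
time_s: 38.83
position: [0.5792, -0.0018, 0.2083]
tool_rot: [[-1.0, 0.0, 0.002], [-0.002, -0.0, -1.0], [-0.0, -1.0, 0.0]]
ft_force: [0.3, -1.7, 0.1]
grip_width: 0.0857
```

>>> move_arm(
  targets=[0, 30, 0, 0, 0, 0, 0, 30, 0, 0, 0, 0, 0, 15, 0, 0, 0, 0, 0, 5, 0, 0, 0, 0, 0, 0, 0, 0, 0, 0],
)

```text
time_s: 39.45
position: [0.5795, -0.0028, 0.1285]
tool_rot: [[-1.0, 0.001, 0.0], [-0.0, -0.0, -1.0], [-0.001, -1.0, 0.0]]
ft_force: [-0.7, -0.3, 0.3]
grip_width: 0.0858
```

>>> move_arm(
  targets=[0, 25, 0, 0, 0, 0, 0, 22, 0, 0, 0, 0, 0, 13, 0, 0, 0, 0, 0, 6, 0, 0, 0, 0, 0, 0, 0, 0, 0, 0],
)

```text
time_s: 40.08
position: [0.5795, -0.0023, 0.0622]
tool_rot: [[-1.0, 0.001, 0.001], [-0.001, -0.0, -1.0], [-0.001, -1.0, 0.0]]
ft_force: [0.9, 0.4, 0.0]
grip_width: 0.0853
```

>>> move_arm(
  targets=[0, 0, 0, 0, 0, 0, 0, 0, 0, 0, 0, 0, 0, 0, 0, 0, 0, 0, 0, 0, 0, 0, 0, 0, 0, 0, 0, 0, 0, 0],
  hand=-1,
  squeeze=40,
)

```text
time_s: 40.7
position: [0.5795, -0.0023, 0.0623]
tool_rot: [[-1.0, 0.001, 0.001], [-0.001, -0.0, -1.0], [-0.001, -1.0, 0.0]]
ft_force: [-0.5, 1.2, 5.3]
grip_width: 0.0453
```

>>> move_arm(
  targets=[0, 0, 0, 0, 0, 0, 0, 0, 0, 0, 0, 0, 0, 0, 0, 0, 0, 0, 0, -3, 0, 0, 0, 0, 0, -6, 0, 0, 0, 0],
)

```text
time_s: 41.32
position: [0.5789, -0.0023, 0.0705]
tool_rot: [[-1.0, -0.002, 0.001], [-0.001, 0.0, -1.0], [0.002, -1.0, -0.0]]
ft_force: [0.1, -0.1, -1.6]
grip_width: 0.0452
```

>>> move_arm(
  targets=[0, -15, 0, 0, 0, 0, 0, -25, 0, 0, 0, 0, 0, -30, 0, 0, 0, 0, 0, -30, 0, 0, 0, 0, 0, -35, 0, 0, 0, 0],
)

```text
time_s: 41.95
position: [0.5789, -0.0022, 0.2075]
tool_rot: [[-1.0, -0.0, 0.001], [-0.001, 0.0, -1.0], [0.0, -1.0, -0.0]]
ft_force: [0.9, 0.2, -2.6]
grip_width: 0.0453
```

>>> move_arm(
  targets=[4, 0, 20, 0, 0, 0, 4, 0, 35, 0, 0, 0, 4, 0, 35, 0, 0, 0, 4, 0, 35, 0, 0, 0, 4, 0, 35, 0, 0, 0],
)

```text
time_s: 42.58
position: [0.5583, -0.1642, 0.2047]
tool_rot: [[-1.0, -0.002, 0.0], [-0.0, 0.001, -1.0], [0.002, -1.0, -0.001]]
ft_force: [1.2, -0.1, -1.5]
grip_width: 0.0452
```

>>> move_arm(
  targets=[4, 0, 35, 0, 0, 0, 4, 0, 35, 0, 0, 0, 4, 0, 35, 0, 0, 0, 4, 0, 34, 0, 0, 0, 0, 0, 19, 0, 0, 0],
)

```text
time_s: 43.2
position: [0.5423, -0.3223, 0.2047]
tool_rot: [[-1.0, -0.002, -0.001], [0.001, 0.001, -1.0], [0.002, -1.0, -0.001]]
ft_force: [-0.6, 0.6, -2.6]
grip_width: 0.0451
```

>>> move_arm(
  targets=[0, 10, 0, 0, 0, 0, 0, 25, 0, 0, 0, 0, 0, 30, 0, 0, 0, 0, 0, 10, 0, 0, 0, 0, 0, 0, 0, 0, 0, 0],
)

```text
time_s: 43.82
position: [0.5436, -0.3195, 0.1305]
tool_rot: [[-1.0, -0.001, 0.002], [-0.002, 0.001, -1.0], [0.001, -1.0, -0.001]]
ft_force: [0.3, 0.2, -1.2]
grip_width: 0.0456
```

>>> move_arm(
  targets=[0, 15, 1, 0, 0, 0, 0, 22, 0, 0, 0, 0, 0, 15, 0, 0, 0, 0, 0, 7, 0, 0, 0, 0, 0, 4, 0, 0, 0, 0],
)

```text
time_s: 44.45
position: [0.5437, -0.3215, 0.0678]
tool_rot: [[-1.0, 0.0, 0.001], [-0.001, -0.0, -1.0], [-0.0, -1.0, 0.0]]
ft_force: [-0.1, -0.3, -3.0]
grip_width: 0.0451
```

>>> move_arm(
  targets=[0, 1, 0, 0, 0, 0, 0, 0.5, 0, 0, 0, 0, 0, 0, 0, 0, 0, 0, 0, 0, 0, 0, 0, 0, 0, 0, 0, 0, 0, 0],
)

```text
time_s: 45.08
position: [0.5435, -0.3214, 0.0664]
tool_rot: [[-1.0, 0.0, 0.001], [-0.001, -0.0, -1.0], [-0.0, -1.0, 0.0]]
ft_force: [0.6, 0.4, -1.8]
grip_width: 0.0448
```

>>> move_arm(
  targets=[0, 1, 0, 0, 0, 0, 0, 0.5, 0, 0, 0, 0, 0, 0.5, 0, 0, 0, 0, 0, 0, 0, 0, 0, 0, 0, 0, 0, 0, 0, 0],
)

```text
time_s: 45.7
position: [0.5436, -0.3213, 0.0644]
tool_rot: [[-1.0, 0.0, 0.001], [-0.001, -0.0, -1.0], [-0.0, -1.0, 0.0]]
ft_force: [-1.3, 0.7, -0.5]
grip_width: 0.0454
```

>>> move_arm(
  targets=[0, 0.6, 0, 0, 0, 0, 0, 0, 0, 0, 0, 0, 0, 0, 0, 0, 0, 0, 0, 0, 0, 0, 0, 0, 0, 0, 0, 0, 0, 0],
)

```text
time_s: 46.32
position: [0.5437, -0.3213, 0.0644]
tool_rot: [[-1.0, 0.001, 0.001], [-0.001, -0.0, -1.0], [-0.001, -1.0, 0.0]]
ft_force: [-0.8, 1.6, 5.0]
grip_width: 0.0457
```

Contact. Release, rise, and move aside so both cameras can see.

>>> move_arm(
  targets=[0, 0, 0, 0, 0, 0, 0, 0, 0, 0, 0, 0, 0, 0, 0, 0, 0, 0, 0, 0, 0, 0, 0, 0, 0, 0, 0, 0, 0, 0],
  hand=1,
)

```text
time_s: 46.95
position: [0.5435, -0.3214, 0.0637]
tool_rot: [[-1.0, -0.0, 0.001], [-0.001, 0.0, -1.0], [0.0, -1.0, -0.0]]
ft_force: [0.3, 0.1, -0.9]
grip_width: 0.0857
```

>>> move_arm(
  targets=[0, -15, 0, 0, 0, 0, 0, -35, 0, 0, 0, 0, 0, -40, 0, 0, 0, 0, 0, -40, 0, 0, 0, 0, 0, -25, 0, 0, 0, 0],
)

```text
time_s: 47.58
position: [0.5437, -0.3215, 0.2222]
tool_rot: [[-1.0, 0.003, 0.001], [-0.001, -0.003, -1.0], [-0.003, -1.0, 0.003]]
ft_force: [0.2, -0.7, -0.7]
grip_width: 0.0853
```

>>> move_arm(
  targets=[0, 0, -40, 0, 0, 0, 0, 0, -40, 0, 0, 0, 0, 0, -40, 0, 0, 0, 0, 0, -40, 0, 0, 0, 0, 0, -40, 0, 0, 0],
)

```text
time_s: 48.2
position: [0.5433, -0.12, 0.22]
tool_rot: [[-1.0, 0.001, 0.001], [-0.001, -0.001, -1.0], [-0.001, -1.0, 0.001]]
ft_force: [0.5, -0.3, 0.4]
grip_width: 0.0853
```

>>> move_arm(
  targets=[0, 0, -40, 0, 0, 0, 0, 0, -40, 0, 0, 0, 0, 0, -40, 0, 0, 0, 0, 0, 0, 0, 0, 0, 0, 0, 0, 0, 0, 0],
)

```text
time_s: 48.82
position: [0.5434, -0.0017, 0.2194]
tool_rot: [[-1.0, 0.001, 0.001], [-0.001, -0.0, -1.0], [-0.001, -1.0, 0.0]]
ft_force: [0.1, -0.2, -1.0]
grip_width: 0.0852
```

```bash
python3 snap.py 6; python3 - <<'E'
import numpy as np,cv2
from h import *
for k in (0,6):
    d=dict(np.load(f"pics/top{k}.npz")); W=cloud(d)
    for n,b in dict(blue=(440,475,198,232,.085),yellow=(440,475,248,282,.085),green=(212,245,145,175,.055)).items():
        w=W[b[2]:b[3],b[0]:b[1]].reshape(-1,3); w=w[(w[:,2]>b[4])&(w[:,2]<.12)]; c,r=cv2.minEnclosingCircle(w[:,:2].astype(np.float32)); print(k,n,np.round(c,4),round(r,4),w.mean(0).round(4))
a=np.load("pics/top0.npz")["pixels"].astype(int);b=d["pixels"].astype(int)
for n,r in dict(casting=(218,246,215,268),tape=(358,392,234,268),block=(362,388,152,190)).items():
    m=np.abs(a-b)[r[2]:r[3],r[0]:r[1]].max(-1); print(n,(m>40).mean())
E
```

```text
48.925 [ 0.54337213 -0.00226072  0.21907327] [-1.27233030e+01  2.20216822e+01  7.74704674e+01 -7.29415573e-03
  8.04786888e+01  7.72974574e+01]
0 blue [ 0.5442 -0.3213] 0.0235 [ 0.5437 -0.32    0.097 ]
0 yellow [ 0.4383 -0.3235] 0.0233 [ 0.4378 -0.3229  0.0971]
0 green [0.6594 0.1596] 0.0185 [0.6587 0.1598 0.063 ]
6 blue [ 0.5441 -0.3217] 0.0238 [ 0.5432 -0.3206  0.097 ]
6 yellow [ 0.4379 -0.3242] 0.0235 [ 0.4381 -0.3235  0.097 ]
6 green [0.6598 0.1597] 0.0191 [0.6586 0.1599 0.0632]
casting 0.28504043126684636
tape 0.0
block 0.0
```

View pics/top6.png

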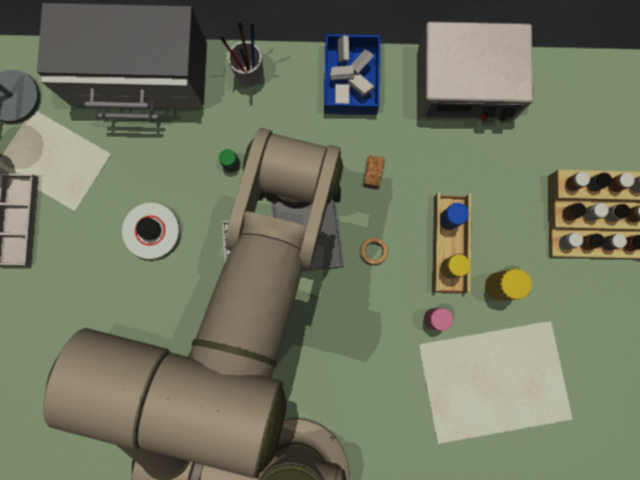

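View pics/side6.png

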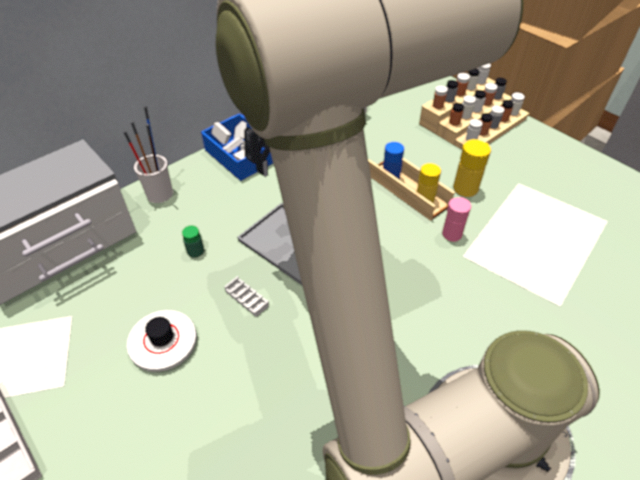

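Both jars are upright in the rack within about 1 mm of where they started, and the pot sits inside the ring at top (149,230). The arm hides the casting in the top view, which explains its pixel difference. In the side view it is still at (246,296). One last check of the pot's centring and the casting, then I'll hand in.

```bash
python3 - <<'E'
import numpy as np,cv2
from h import *
from rig import env
d=dict(np.load("pics/top6.npz")); W=cloud(d)
w=W[210:250,128:172].reshape(-1,3); w=w[(w[:,2]>.05)&(w[:,2]<.065)]; c,r=cv2.minEnclosingCircle(w[:,:2].astype(np.float32)); print("pot",np.round(c,4),r,w.mean(0))
a=np.load("pics/side0.npz")["pixels"].astype(int);b=np.load("pics/side6.npz")["pixels"].astype(int)
print("casting side diff",(np.abs(a-b)[275:318,220:272].max(-1)>40).mean(), np.linalg.norm(c-np.array([.5037,.3278])))
print(env.close_job())
E
```

```text
pot [0.5047 0.3248] 0.02332155406475067 [0.50429451 0.32407194 0.05694436]
casting side diff 0.0 0.003208459892161866
the job is handed in; nothing more can be done
None
```

The job is done and handed in at about 49 s, well inside the 136 s limit. Both tall jars went into the tray, the black pot went onto the turntable, and then each jar went back to its own place in the rack.

**Jars:** the last pictures show both upright in the rack, within about 1 mm of where they started.

**Pot:** it stands upright inside the red ring. The two centring checks disagree slightly: the side view put it within about 2 mm of the ring's centre, and the top view's depth data about 3 mm off. Camera calibration is only good to about 2 mm.

**Bystanders:**
- **Tape roll and sanding block:** unchanged in the top view.
- **Green jar:** measured in the same place.
- **Casting:** the top-view comparison flagged a difference because the arm was covering it. The side view shows no change.

The highest wrist force I saw in the readings was about 8 N.

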